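# Close and lock the bench service box

## Robot

A 6-joint arm with a two-finger parallel gripper is mounted at the origin on the work surface. World frame = base frame: x ahead of the robot, y to its left, z up, the work surface at z = 0. Lengths are in m, angles in degrees, forces in N, time in s.
With the tool pointing down it reaches from about 0.375 to 0.9 m from the base axis. Payload 3.1 kg.
Tool frame: the origin (TCP) lies on the centre line of the jaws, within the pads' length; the fingertips stand 25 mm ahead of it and the grasp point (between the pads) lies 6 mm ahead of it; z points along the fingers, y is the line along which they close (so a half turn about z gives the same grasp; the last joint's range is limited). The gripper opens to 87 mm and grips with 3 to 60 N. Pads are 19 mm wide; open, the fingers measure 117 mm over their backs; the gripper's body (75 mm by 190 mm) begins 51 mm behind the grasp point.
Start: joints at [-82.878, 30.224, 82.088, -0, 67.689, -10.227], TCP at [0.186, -0.597, 0.248] pointing down, gripper open.
Joint ranges: [-176.69, 176.69], [-43.24, 126.21], [12.49, 139.97], [-82, 262], [0, 151.66], [-163.58, 163.58]. Speed limits (degrees/s): [159.86, 159.86, 180, 180, 180, 180].

## Interface

Orientations are given as a 3x3 rotation matrix whose columns are the frame's x, y, z axes.
In Python, from rig import read_state, capture, camera_params, hand_in gives the robot as it stands.
- The arm moves only by the tool apply_moves, never from a script. Its argument "rows" is a list of rows, each an object of numbers: "x", "y", "z": the shift along the tool's x, y, z in mm; "rx", "ry", "rz": the turn, a rotation vector about the tool's x, y, z in units of 6 degrees (1.0 is 6 degrees); "claw": the closure in counts, from 0 (fully open) to 255 (shut). A call has 1 to 10 rows; each row is the pose to reach, as a shift and turn from the pose commanded when the call began, along the tool's axes at that moment; what a row does not reach only later rows make up. A row lasts 1/8 s, in which the tool goes at most 62.5 mm and 10.7 degrees, less where a joint would pass 70% of its speed; a pose out of reach is approached as far as the arm can. A call with a gripper value outside its range is refused whole. The fingers move at their own pace and stop on an object; the grip force is fixed at half the most. Time passes only in rows, so rows that repeat a pose let the fingers close. It gives the time, the measured TCP pose, the force, the opening and the grip force at its end, in the units of the state.
- read_state(): the state, without advancing time (a new reading comes with each control period).
- capture(name): name is "side" or "top"; returns (picture, depth): 420x560x3 uint8, red, green, blue; 420x560 float32, m along the optical axis (not along the pixel's ray), 0 where there is no reading.
- camera_params(name): a dict with "fx", "fy", "cx", "cy" (pixels), "D" ([k1, k2, p1, p2, k3] as OpenCV has them; the pictures are not rectified), "xyz" and "orientation" of the camera in the world. Camera axes: x right, y up, looking along -z (the intrinsics and any distortion apply to the point x, -y, -z); pixel columns grow to the right and rows downward; lengths in m; the calibration is good to about 2 mm. A picture is of the moment at which its call begins. camera_params takes no time and is no camera call.
- hand_in(): hands the job in; it is judged then, once.
The state is a dict: "time_s": time; "joint_positions": joint angles; "qvel": joint speeds; "tau": joint torques, N m; "position": TCP position; "tcp_rot": TCP orientation; "force": force on the tool from outside, world axes, zero at the start; "moment": the same for the moment, N m; "opening": opening from 0.0 (shut) to 1.0 (fully open); "grasp_force": force on a finger pad.
Only numpy, scipy, OpenCV 4.12 (cv2) and the standard library are available. Lean on these libraries where they do the work, as an engineer would, in place of code of your own. Each camera call takes 0.05 s, during which the arm holds its last target. There are 200 camera calls.

## Task

Take the loose cover off its sloping stand, set it into the open top of the service box without dropping it, and press it down until it sits level and flush with the rim all round. Then push the lock lever through its quarter turn to the end stop, so that its tongue holds the cover down, and let go. Leave the other things on the bench where they are.

Things in the scene. Friction and masses are not known exactly. Their poses are not given: they have to be found in the camera images.
- cover: Loose cover, 0.18 to 0.29 kg: flat grey plastic slab 90 mm (x) by 130 mm (y) by 10 mm (z) with a black bar handle on top. Origin: centre of its underside. At the start it lies on the stand, sloping 28 degrees: its low (-x) edge is towards the robot and its z leans towards the robot. It may go into the box either end round.
- cover_mid (a point): Centre of the cover's slab, 5 mm above its underside; the cover's axes.
- cover_grip (a point): Centre of the cover's handle bar, 22 mm above the slab's top face (27 mm above cover_mid) along the cover's z. The bar runs along the cover's y across its middle: 14 mm wide (x), 96 mm long, 20 mm high, spanning 12 to 32 mm above the slab's top, on a foot at each end with a 12 mm gap beneath. To be gripped across its 14 mm width, along the cover's z.
- seat (a point): Where cover_mid lies when the cover is home: 45 mm above the bench, at the centre of the box's opening; x, y, z are the box's axes, z up. The fixed grey box is 122 mm (x) by 161 mm (y) outside, rim 50 mm above the bench. Opening 95 by 135 mm (2.5 mm clearance on each side of the cover), 10 mm deep to a ledge, so the home cover is flush with the rim.
- post0 (a joint): Travel in m of one of four stiff steel posts, 10 mm across, in the opening's corners (box x +-34, y +-53 mm); this one at -x -y. At 0 it stands 6 mm above the ledge, at 0.006 level with it; each starts at 0 to 0.002. They hold the cover proud. Each slides down under about 3 N and stays (no spring back): about 12 N down on the middle of the cover brings it home.
- lock (a joint): Turn of the lock lever (rad) about a vertical pivot: 0 = open, arm along the box's +x; 1.571 = locked, arm along the box's +y, end stop. Grows counter-clockwise from above; starts 0 to 0.35; about 2 N at the knob; stays where left. A 30 mm tongue opposite the arm sweeps 2.5 mm above the rim; locked, it lies 10 mm over the cover's edge. It catches on a proud cover.
- lock_pivot (a point): On the lever's pivot axis at rim height (50 mm above the bench), 88 mm from the centre of the opening along the box's +y; box axes. It stands on a block that lengthens the box's +y end by 40 mm, 50 mm wide in x, as high as the rim.
- lock_knob (a point): Centre of the upright black knob at the end of the lever arm, 65 mm from the pivot axis: 18 mm across, 30 mm high, its underside 12 mm above the rim (62 to 92 mm above the bench). The arm between pivot and knob is 14 mm wide and lies 12 to 20 mm above the rim.
- stand: Fixed plywood stand, 150 mm wide (y). Origin on the bench below its low front edge. Its sloping face is 116 mm long and rises along its +x at 28 degrees, from about 31 mm to 85 mm above the bench; the face's centre is 55 mm from the origin along +x and 58 mm up. A lip 8 mm high along the low edge holds the cover.
- clamp: Bystander: loose dark steel bar clamp, about 100 mm, lying. Origin under the middle of its bar.
- offcut: Bystander: loose plywood offcut 50 x 120 x 18 mm, lying. Origin centre of underside.
- motor: Bystander: loose small geared motor 45 x 60 x 40 mm with a white plug. Origin centre of underside.
- wrench: Bystander: loose steel wrench, lying. Origin at its middle.
- tin: Bystander: small metal tin 52 mm across, 65 mm high, fixed. Origin centre of underside.
There are look-alikes about, which are no part of the job. There is more than one size of the cover; the job needs the middle-sized.

How it is judged (in metres and radians):
On the way, in this order (a step that is already met when the one before it is completed fails the run):
1. the cover is pressed home, level and flush in the opening, while the lever is still open (z of cover_mid in the frame of seat below 0.002 m and horizontal distance between cover_mid and seat below 0.005 m and angle between cover_mid's own z axis and vertical below 0.025 rad and value of joint lock below 0.6 rad), for 0.2 s.
2. the lever is at its end stop (value of joint lock above 1.5 rad), for 0.1 s.
At the end, for the whole second after the job is handed in: The cover lies in the box's opening, released and at rest, within 2 mm of flush and level within 0.025 rad, and the lever stands within 0.07 rad of its end stop, its tongue over the cover (z of cover_mid in the frame of seat between -0.003 and 0.002 m and horizontal distance between cover_mid and seat below 0.005 m and angle between cover_mid's own z axis and vertical below 0.025 rad and value of joint lock above 1.5 rad and linear speed of cover below 0.02 m/s); the robot touches nothing.
It fails at once if the cover is dropped: let go and falling into the box faster than a 20 mm drop (horizontal distance between cover_mid and seat below 0.06 m and linear speed of cover above 0.63 m/s and not (contact force between the fingers and cover above 0.3 N)).
It fails at once if another thing on the bench is pushed more than 30 mm away (distance of any of clamp, offcut, motor, wrench from where it was at the start of the episode above 0.03 m).
It also fails if it takes over 64 s, if anything falls off the work surface, if the arm or the gripper's body presses on something with over 40 N, if the wrist force passes 120 N, or if a joint passes its speed limit or range.

## Working session

There is one attempt and no reset: what is moved stays moved. The work goes in short steps, Python scripts to look and compute and a tool call to move; the robot and the scene stay as the last step left them, time stands still between calls to the robot, and variables do not carry over. Pictures are saved under pics/ and viewed, at most 10 in all, crops included, and the job is handed in when it is done.

Besides the shell and the picture viewer there is one more tool, called after ">>>" by a JSON object that holds its "api" and its "payload". apply_moves: Moves the arm, as the interface text tells. Its arguments: {"type":"object","properties":{"rows":{"type":"array"}},"required":["rows"]}

```bash
mkdir -p pics
cat > h.py <<'E'
import numpy as np, cv2
from rig import *
def cloud(name):
    im,d=capture(name); p=camera_params(name)
    K=np.array([[p['fx'],0,p['cx']],[0,p['fy'],p['cy']],[0,0,1]]); D=np.array(p['D'],float)
    h,w=d.shape; u,v=np.meshgrid(np.arange(w),np.arange(h))
    n=cv2.undistortPoints(np.stack([u,v],-1).reshape(-1,1,2).astype(float),K,D).reshape(h,w,2)
    c=np.stack([n[...,0]*d,-n[...,1]*d,-d],-1)
    P=c@np.array(p['orientation']).reshape(3,3).T+np.array(p['xyz'])
    P[d==0]=np.nan
    return im,P
E
python3 - <<'E'
from h import *
for n in('top','side'):
    im,P=cloud(n); np.savez(n+'.npz',im=im,P=P)
    cv2.imwrite(f'pics/{n}0.png',im[...,::-1]); p=camera_params(n); print(n,p)
print(read_state())
E
```

```text
top {'fx': 464.92429259561266, 'fy': 464.92429259561266, 'cx': 280.1010922406096, 'cy': 207.36829221295667, 'D': array([-0.09923709,  0.        ,  0.        ,  0.        ,  0.        ]), 'xyz': array([0.43958352, 0.00191151, 1.41867323]), 'orientation': array([[ 6.28051123e-04,  9.96012011e-01, -8.92170326e-02],
       [-9.99999219e-01,  5.29150450e-04, -1.13218772e-03],
       [-1.08046334e-03,  8.92176740e-02,  9.96011566e-01]])}
side {'fx': 419.41447789147634, 'fy': 419.41447789147634, 'cx': 288.4594911797419, 'cy': 216.81153627070708, 'D': array([0.04527532, 0.        , 0.        , 0.        , 0.        ]), 'xyz': array([0.51343002, 0.72726044, 1.03856969]), 'orientation': array([[-0.99273693,  0.10237683, -0.0631852 ],
       [-0.11965615, -0.78574541,  0.60686617],
       [ 0.01248155,  0.61001896,  0.79228851]])}
{'time_s': 0.1, 'joint_positions': array([-8.28776937e+01,  3.02750566e+01,  8.21514192e+01, -6.95017495e-04,
        6.76887535e+01, -1.02284208e+01]), 'qvel': array([-0.06085993, -0.08110273, -0.10069793,  0.15172633, -0.01055484,
        0.05639768]), 'tau': array([-6.19305756e-04, -4.40988028e+01, -1.77148694e+01,  6.34294865e-02,
        5.34098712e-02, -4.81111965e-05]), 'position': array([ 0.18632145, -0.59592064,  0.24664106]), 'tcp_rot': array([[ 9.54495811e-01,  2.98224209e-01, -2.60491192e-04],
       [ 2.98224122e-01, -9.54493791e-01,  1.99422011e-03],
       [ 3.46087490e-04, -1.98115950e-03, -9.99997978e-01]]), 'force': array([-0.13759701, -0.10474841, -0.28056511]), 'moment': array([ 0.03356792, -0.00666991, -0.03473315]), 'grasp_force': 0.0, 'opening': 1.0029488918090284}
```

View pics/top0.png

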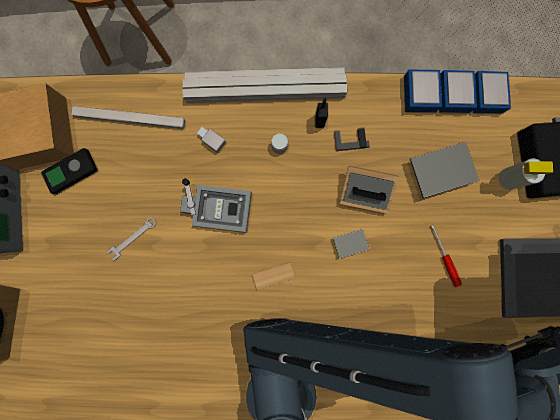

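View pics/side0.png

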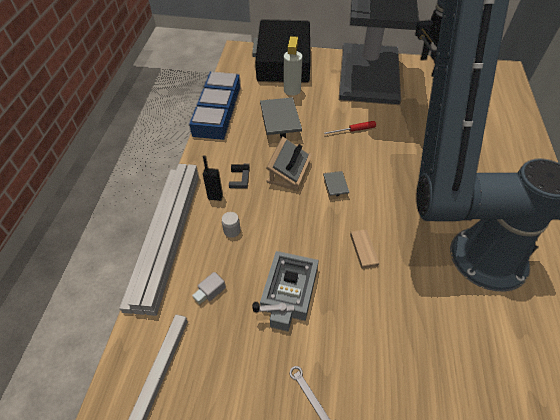

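The top view shows the box at about (222,208), with the lever pivot at (188,205) and the knob at (185,183). The stand with the handled cover is at (368,190). The grey plates at (445,170) and (350,243) have no handle, so they are look-alikes. The side view agrees: box (290,285), knob (256,307), cover (291,160).

Run:
```python
from h import *
np.set_printoptions(precision=4,suppress=True)
def rect(pts):
    r=cv2.minAreaRect((pts*1000).astype(np.float32)); return r
T=np.load('top.npz');S=np.load('side.npz')
def reg(A,u0,u1,v0,v1): return A['P'][v0:v1,u0:u1].reshape(-1,3),A['im'][v0:v1,u0:u1].reshape(-1,3).astype(int)
bg,_=reg(T,270,320,200,250); print('bench z top',np.nanmedian(bg[:,2]),np.nanstd(bg[:,2]))
bg,_=reg(S,320,345,210,260); print('bench z side',np.nanmedian(bg[:,2]))
for nm,A,rb,rc in(('top',T,(170,260,170,240),(330,405,160,220)),('side',S,(245,330,245,335),(255,320,130,195))):
    P,C=reg(A,*rb); z=P[:,2]
    m=(z>.044)&(z<.056); Q=P[m]
    print(nm,'rim n',m.sum(),np.median(z[m]),rect(Q[:,:2]))
    print(' hist',np.histogram(z[z>0.015],bins=np.arange(.015,.1,.005))[0])
    k=(z>.075)&(z<.1); print(' knob',k.sum(),P[k].mean(0),np.ptp(P[k],axis=0), C[k].mean(0))
    P,C=reg(A,*rc); ok=P[:,2]>.02; P=P[ok];C=C[ok]
    sat=C.max(1)-C.min(1); g=(sat<25); dark=C.max(1)<45
    print(' grey',(g&~dark).sum(),'dark',(g&dark).sum())
    G=P[g&~dark]; 
    for _ in range(8):
        c=np.median(G,0) if _==0 else G.mean(0); n=np.linalg.svd(G-G.mean(0))[2][2]; n*=np.sign(n[2]); 
        d=(G-G.mean(0))@n; G=G[abs(d)<max(.004,1.5*d.std())]
    print(' plane',len(G),G.mean(0),n,np.degrees(np.arccos(n[2])),np.degrees(np.arctan2(n[1],n[0])))
    d=(P-G.mean(0))@n
    print(' hist d',np.histogram(d,bins=np.arange(-.03,.045,.005))[0])
    B=P[(d>.02)&(d<.045)]
    # basis: x up slope
    ax=np.array([-n[0],-n[1],0]);ax/=np.linalg.norm(ax); xx=ax-n*(ax@n);xx/=np.linalg.norm(xx); yy=np.cross(n,xx)
    for lab,Q in(('bar',B),('slab',P[(abs(d)<.004)&g])):
        q=np.stack([(Q-G.mean(0))@xx,(Q-G.mean(0))@yy],1); r=rect(q); print('',lab,len(Q),r,'ctr world',G.mean(0)+xx*r[0][0]/1e3+yy*r[0][1]/1e3, 'dmed',np.median((Q-G.mean(0))@n))
    print(' xx',xx,'yy',yy)
    # stand extents
```

```text
bench z top 0.0008264456288413768 0.00301607422151872
bench z side -0.00012733820028631992
top rim n 999 0.05018956779035366 ((562.9609375, 197.93556213378906), (202.034423828125, 122.65188598632812), 83.3369369506836)
 hist [ 83 125  40  34 185 283 420 489  75  17  44  67  10   3   5  19]
 knob 43 [0.6252 0.277  0.088 ] [0.0773 0.0283 0.0219] [48.2558 46.7907 45.6744]
 grey 1051 dark 253
 plane 879 [ 0.6118 -0.2544  0.068 ] [-0.4616  0.092   0.8823] 28.07929059957537 168.72513872824615
 hist d [  1  12  38 222 295 612 554  62   9  17  23  50 108  23]
 bar 204 ((-3.629647731781006, -0.5691375732421875), (17.542448043823242, 97.13505554199219), 0.9866169691085815) ctr world [ 0.6086 -0.2543  0.0663] dmed 0.03132537106390948
 slab 894 ((-3.706928253173828, -1.7225494384765625), (130.865234375, 91.22018432617188), 89.71185302734375) ctr world [ 0.6083 -0.2555  0.0663] dmed 5.395401218154348e-06
 xx [ 0.8653 -0.1725  0.4707] yy [0.1955 0.9807 0.    ]
side rim n 1176 0.04969374904213575 ((565.31640625, 198.83839416503906), (206.8477325439453, 122.36666107177734), 83.03357696533203)
 hist [147 183  59  60 242 357 625 508  50  18 117  74   6   7  13  36]
 knob 62 [0.6362 0.283  0.0888] [0.0182 0.0192 0.0195] [44.4194 40.9355 36.7903]
 grey 817 dark 183
 plane 557 [ 0.6113 -0.2445  0.0649] [-0.4531  0.0782  0.888 ] 27.376316616862844 170.2137790910558
 hist d [  5  26  43 130 193 382 396   9   9  13   6  21  83   6]
 bar 116 ((0.603264331817627, -9.339778900146484), (98.33795166015625, 15.041353225708008), 88.32279205322266) ctr world [ 0.6102 -0.2538  0.0652] dmed 0.03186935416442494
 slab 647 ((0.9525794982910156, -9.553977966308594), (135.0807342529297, 90.80448150634766), 87.94807434082031) ctr world [ 0.6105 -0.254   0.0653] dmed 0.0003245068464530604
 xx [ 0.8751 -0.1509  0.4598] yy [ 0.17    0.9854 -0.    ]
```

Run:
```python
import cv2,numpy as np
a=cv2.imread('pics/top0.png'); b=cv2.imread('pics/side0.png')
f=lambda i,u0,u1,v0,v1: cv2.resize(i[v0:v1,u0:u1],(400,300),interpolation=cv2.INTER_CUBIC)
cv2.imwrite('pics/crops.png',np.vstack([np.hstack([f(a,170,266,170,242),f(a,320,416,154,226)]),np.hstack([f(b,236,340,250,328),f(b,240,344,122,200)])]))
```

```text
(no output)
```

View pics/crops.png

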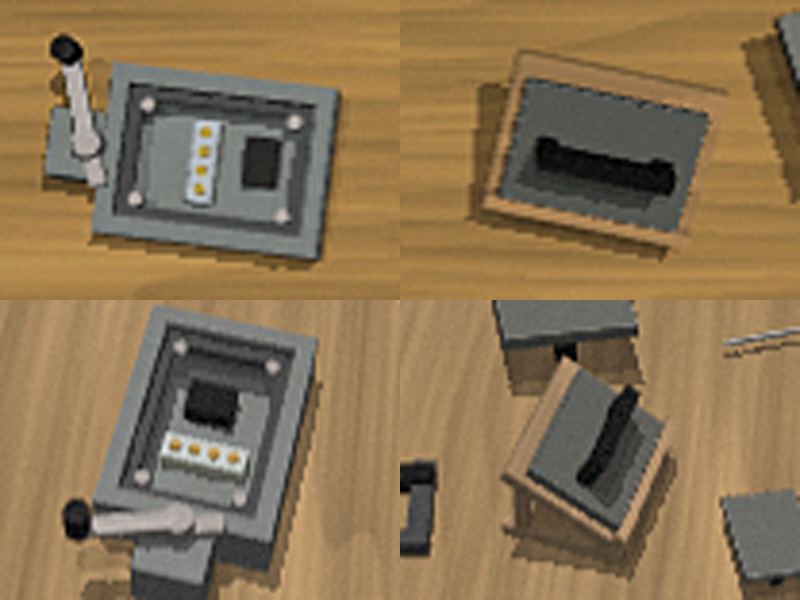

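The crops confirm this: the box has four light posts and an open lever turned slightly counter-clockwise. The cover lies on its stand with a free bar handle. Next I triangulate the posts and knob from both views and work out the approach move.

```bash
cat >> h.py <<'E'
from scipy.spatial.transform import Rotation as Rn
def ray(name,uv):
    p=camera_params(name); K=np.array([[p['fx'],0,p['cx']],[0,p['fy'],p['cy']],[0,0,1]])
    n=cv2.undistortPoints(np.array(uv,float).reshape(-1,1,2),K,np.array(p['D'],float)).reshape(-1,2)
    d=np.c_[n[:,0],-n[:,1],-np.ones(len(n))]@np.array(p['orientation']).reshape(3,3).T
    return np.array(p['xyz']),d
def onplane(name,uv,z):
    o,d=ray(name,uv); return o+d*((z-o[2])/d[:,2])[:,None]
def tri(a,b):
    o1,d1=ray('top',a);o2,d2=ray('side',b); out=[]
    for x,y in zip(d1,d2):
        A=np.c_[x,-y]; t=np.linalg.lstsq(A,o2-o1,rcond=None)[0]; p,q=o1+x*t[0],o2+y*t[1]; out.append(np.r_[(p+q)/2,np.linalg.norm(p-q)])
    return np.array(out)
def Rtool(n,yaw): # tool z=-n, tool y ~ horizontal heading yaw(deg)
    z=-np.array(n,float)/np.linalg.norm(n); y=np.array([np.cos(np.radians(yaw)),np.sin(np.radians(yaw)),0]); y-=z*(y@z)
    y/=np.linalg.norm(y); return np.c_[np.cross(y,z),y,z]
def row(p,R,s=None):
    s=s or read_state(); R0=np.array(s['tcp_rot']).reshape(3,3)
    print('xyz mm',np.round(R0.T@(np.array(p)-s['position'])*1e3,1),'r units',np.round(Rn.from_matrix(R0.T@R).as_rotvec(degrees=True)/6,3))
def err(p,R):
    s=read_state(); print('t',s['time_s'],'tcp',np.round(s['position'],4),'F',np.round(s['force'],1),'op',round(s['opening'],3),'g',s['grasp_force']); row(p,R,s)
E
python3 - <<'E'
from h import *
np.set_printoptions(precision=4,suppress=True)
# approximate posts, world
th=np.radians(-6.8); ex=np.array([np.cos(th),np.sin(th)]); ey=np.array([-ex[1],ex[0]]); c0=np.array([.562,.1785])
offs=[(-34,-53),(34,-53),(34,53),(-34,53)]
res={}
for nm in('top','side'):
    A=np.load(nm+'.npz'); im=A['im'].astype(int); P=A['P']; uv=[]
    mn=im.min(2)
    for o in offs:
        w=c0+(ex*o[0]+ey*o[1])/1e3
        d=np.hypot(P[...,0]-w[0],P[...,1]-w[1]); d[np.isnan(d)]=9
        m=(d<.011)
        v,u=np.nonzero(m); wt=np.clip(mn[v,u]-150,0,None).astype(float)
        uv.append((np.sum(u*wt)/wt.sum(),np.sum(v*wt)/wt.sum()) if wt.sum() else (np.nan,)*2); print(nm,o,m.sum(),mn[v,u].max(),uv[-1])
    res[nm]=uv; print(nm,'post ctr z.045',onplane(nm,uv,.045)[:,:2].mean(0),onplane(nm,uv,.045)[:,:2].tolist())
t=tri(res['top'],res['side']); print(t,'ctr',t[:,:3].mean(0))
v=t[[2,1]].sum(0)-t[[3,0]].sum(0); w=t[[2,3]].sum(0)-t[[1,0]].sum(0)
print('yaw',np.degrees(np.arctan2(v[1],v[0])),np.degrees(np.arctan2(-w[0],w[1])),np.linalg.norm(v[:2])/2,np.linalg.norm(w[:2])/2)
n=np.array([-.460,.092,.883]); g=np.array([.6094,-.2546,.0658])+.022*n
row(g+.100*n,Rtool(n,-11.3))
E
```

```text
top (-34, -53) 32 185 (np.float64(237.14615384615385), np.float64(221.35384615384615))
top (34, -53) 42 192 (np.float64(240.15671641791045), np.float64(198.9179104477612))
top (34, 53) 56 183 (np.float64(205.046875), np.float64(194.5625))
top (-34, 53) 46 183 (np.float64(201.78527607361963), np.float64(217.16564417177915))
top post ctr z.045 [0.5607 0.1791] [[0.5209770696841991, 0.13065992837523585], [0.5877969734006738, 0.12227734885115947], [0.6008541418759408, 0.22733203152119347], [0.5332918363932537, 0.23604708237145305]]
side (-34, -53) 62 174 (np.float64(306.4642857142857), np.float64(266.85714285714283))
side (34, -53) 76 172 (np.float64(282.4848484848485), np.float64(261.6666666666667))
side (34, 53) 34 175 (np.float64(272.378640776699), np.float64(295.4271844660194))
side (-34, 53) 38 176 (np.float64(297.97115384615387), np.float64(301.1923076923077))
side post ctr z.045 [0.563 0.18 ] [[0.5230757034859385, 0.1315593609288882], [0.5903237134331933, 0.12350682742172447], [0.6032942033750984, 0.2285174733789228], [0.5353265688394765, 0.23641738088542602]]
[[0.5221 0.1307 0.0435 0.002 ]
 [0.5892 0.1224 0.043  0.0025]
 [0.6023 0.2276 0.043  0.0024]
 [0.5343 0.2361 0.0442 0.002 ]] ctr [0.562  0.1792 0.0434]
yaw -7.0950015425304 -6.849793213962466 0.06807356989875953 0.1060598222475979
xyz mm [ 455.4 -226.9   73.7] r units [ -4.221   2.481 -10.017]
```

>>> {"api": "apply_moves", "payload": {"rows": [{"x": 455,"y": -227,"z": 74,"rx": -4.221,"ry": 2.481,"rz": -10.017,"claw": 0},{"x": 455,"y": -227,"z": 74,"rx": -4.221,"ry": 2.481,"rz": -10.017,"claw": 0},{"x": 455,"y": -227,"z": 74,"rx": -4.221,"ry": 2.481,"rz": -10.017,"claw": 0},{"x": 455,"y": -227,"z": 74,"rx": -4.221,"ry": 2.481,"rz": -10.017,"claw": 0},{"x": 455,"y": -227,"z": 74,"rx": -4.221,"ry": 2.481,"rz": -10.017,"claw": 0},{"x": 455,"y": -227,"z": 74,"rx": -4.221,"ry": 2.481,"rz": -10.017,"claw": 0},{"x": 455,"y": -227,"z": 74,"rx": -4.221,"ry": 2.481,"rz": -10.017,"claw": 0},{"x": 455,"y": -227,"z": 74,"rx": -4.221,"ry": 2.481,"rz": -10.017,"claw": 0},{"x": 455,"y": -227,"z": 74,"rx": -4.221,"ry": 2.481,"rz": -10.017,"claw": 0},{"x": 455,"y": -227,"z": 74,"rx": -4.221,"ry": 2.481,"rz": -10.017,"claw": 0}]}}

```text
time_s: 1.35
position: [0.5535, -0.2426, 0.173]
tcp_rot: [[0.193, 0.867, 0.46], [0.981, -0.17, -0.092], [-0.002, 0.469, -0.883]]
force: [-0.7, 0.2, 0.0]
opening: 1.003
grasp_force: 0.0
```

Run:
```python
from h import *
n=np.array([-.460,.092,.883]); g=np.array([.6094,-.2546,.0658])+.022*n
print(read_state()['joint_positions']);err(g+.1*n,Rtool(n,-11.3)); row(g+.0075*n,Rtool(n,-11.3))
```

```text
[-40.51565105  29.10257068 108.843333    38.49202634  21.57609431
 -62.9779078 ]
t 1.35 tcp [ 0.5535 -0.2426  0.173 ] F [-0.7  0.2  0. ] op 1.003 g 0.0
xyz mm [-0.8  0.2 -0.5] r units [-0.003 -0.001  0.034]
xyz mm [-0.8  0.2 92. ] r units [-0.003 -0.001  0.034]
```

>>> {"api": "apply_moves", "payload": {"rows": [{"x": -0.8,"z": 40,"claw": 0},{"x": -0.8,"z": 75,"claw": 0},{"x": -0.8,"z": 84,"claw": 0},{"x": -0.8,"z": 88,"claw": 0},{"x": -0.8,"z": 92,"claw": 0},{"x": -0.8,"z": 92,"claw": 0}]}}

```text
validation failed for argument at $.ro...
```

Run:
```python
from h import *
n=np.array([-.460,.092,.883]); g=np.array([.6094,-.2546,.0658])+.022*n
err(g+.0075*n,Rtool(n,-11.3))
im,P=cloud('side'); a=cv2.resize(im[110:210,230:350],(720,600),interpolation=cv2.INTER_CUBIC); cv2.imwrite('pics/pre.png',a[...,::-1])
```

```text
t 1.35 tcp [ 0.5535 -0.2426  0.173 ] F [-0.7  0.2  0. ] op 1.003 g 0.0
xyz mm [-0.8  0.2 92. ] r units [-0.003 -0.001  0.034]
```

View pics/pre.png

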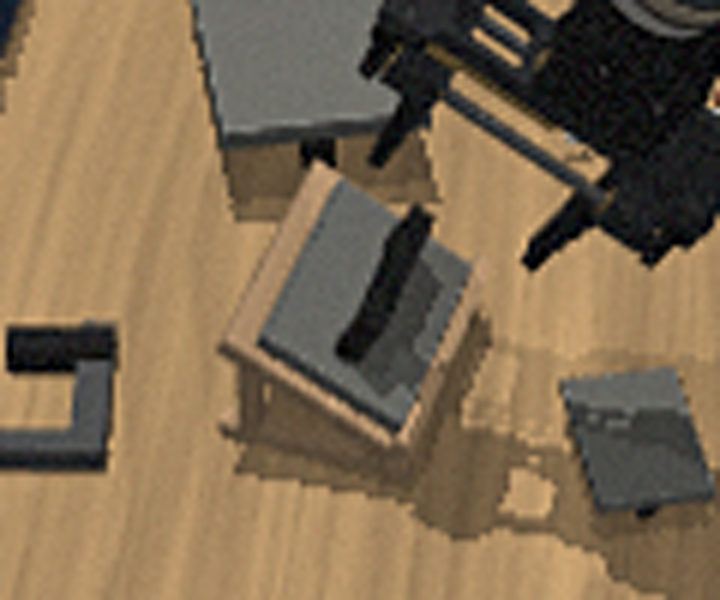

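The call was refused because every key is required, so the arm has not moved. The picture shows the open fingers at (385,150) and (545,240) straddling the bar's line, square to it, about 9 cm out along the cover's normal.

>>> {"api": "apply_moves", "payload": {"rows": [{"x": -0.8,"y": 0,"z": 40,"rx": 0,"ry": 0,"rz": 0.03,"claw": 0},{"x": -0.8,"y": 0,"z": 75,"rx": 0,"ry": 0,"rz": 0.03,"claw": 0},{"x": -0.8,"y": 0,"z": 84,"rx": 0,"ry": 0,"rz": 0.03,"claw": 0},{"x": -0.8,"y": 0,"z": 88,"rx": 0,"ry": 0,"rz": 0.03,"claw": 0},{"x": -0.8,"y": 0,"z": 92,"rx": 0,"ry": 0,"rz": 0.03,"claw": 0},{"x": -0.8,"y": 0,"z": 92,"rx": 0,"ry": 0,"rz": 0.03,"claw": 0},{"x": -0.8,"y": 0,"z": 92,"rx": 0,"ry": 0,"rz": 0.03,"claw": 0}]}}

```text
time_s: 2.28
position: [0.5952, -0.2537, 0.0931]
tcp_rot: [[0.199, 0.865, 0.461], [0.98, -0.175, -0.094], [-0.001, 0.47, -0.882]]
force: [0.7, -1.0, 1.2]
opening: 1.0
grasp_force: 0.0
```

Run:
```python
from h import *
n=np.array([-.460,.092,.883]); g=np.array([.6094,-.2546,.0658])+.022*n
err(g+.0075*n,Rtool(n,-11.3))
```

```text
t 2.275 tcp [ 0.5952 -0.2537  0.0931] F [ 0.7 -1.   1.2] op 1.0 g 0.0
xyz mm [ 1.9 -0.4  1.2] r units [ 0.014  0.02  -0.02 ]
```

>>> {"api": "apply_moves", "payload": {"rows": [{"x": 1,"y": 0,"z": 1,"rx": 0,"ry": 0,"rz": 0,"claw": 150},{"x": 1,"y": 0,"z": 1,"rx": 0,"ry": 0,"rz": 0,"claw": 200},{"x": 1,"y": 0,"z": 1,"rx": 0,"ry": 0,"rz": 0,"claw": 255},{"x": 1,"y": 0,"z": 1,"rx": 0,"ry": 0,"rz": 0,"claw": 255},{"x": 1,"y": 0,"z": 1,"rx": 0,"ry": 0,"rz": 0,"claw": 255},{"x": 1,"y": 0,"z": 1,"rx": 0,"ry": 0,"rz": 0,"claw": 255},{"x": 1,"y": 0,"z": 1,"rx": 0,"ry": 0,"rz": 0,"claw": 255},{"x": 1,"y": 0,"z": 1,"rx": 0,"ry": 0,"rz": 0,"claw": 255}]}}

```text
time_s: 3.28
position: [0.5958, -0.2527, 0.0914]
tcp_rot: [[0.199, 0.865, 0.46], [0.98, -0.175, -0.094], [-0.0, 0.47, -0.883]]
force: [0.0, 0.4, -0.1]
opening: 0.171
grasp_force: 0.0
```

>>> {"api": "apply_moves", "payload": {"rows": [{"x": 0,"y": 0,"z": 0,"rx": 0,"ry": 0,"rz": 0,"claw": 255},{"x": 0,"y": 0,"z": 0,"rx": 0,"ry": 0,"rz": 0,"claw": 255},{"x": 0,"y": 0,"z": 0,"rx": 0,"ry": 0,"rz": 0,"claw": 255},{"x": 0,"y": 0,"z": 0,"rx": 0,"ry": 0,"rz": 0,"claw": 255}]}}

```text
time_s: 3.78
position: [0.5958, -0.2527, 0.0914]
tcp_rot: [[0.199, 0.865, 0.46], [0.98, -0.175, -0.094], [-0.0, 0.47, -0.883]]
force: [-0.9, -0.9, 0.0]
opening: 0.153
grasp_force: 30.0
```

>>> {"api": "apply_moves", "payload": {"rows": [{"x": 0,"y": 0,"z": -8,"rx": 0,"ry": 0,"rz": 0,"claw": 255},{"x": 0,"y": 0,"z": -25,"rx": 0,"ry": 0,"rz": 0,"claw": 255},{"x": 0,"y": 0,"z": -60,"rx": 0,"ry": 0,"rz": 0,"claw": 255},{"x": 0,"y": 0,"z": -100,"rx": 0,"ry": 0,"rz": 0,"claw": 255},{"x": 0,"y": 0,"z": -120,"rx": 0,"ry": 0,"rz": 0,"claw": 255},{"x": 0,"y": 0,"z": -120,"rx": 0,"ry": 0,"rz": 0,"claw": 255}]}}

```text
time_s: 4.53
position: [0.5401, -0.2414, 0.1988]
tcp_rot: [[0.199, 0.865, 0.461], [0.98, -0.174, -0.095], [-0.002, 0.471, -0.882]]
force: [-1.4, 0.1, -3.0]
opening: 0.157
grasp_force: 30.0
```

Run:
```python
from h import *
print(read_state()['joint_positions'])
err([.562,.1794,.165],Rtool([0,0,1],-7))
```

```text
[-41.45403994  25.6427782  109.47790495  35.13529907  24.01685751
 -59.75267554]
t 4.525 tcp [ 0.5401 -0.2414  0.1988] F [-1.4  0.1 -3. ] op 0.157 g 29.999397229403257
xyz mm [ 4.168e+02 -7.050e+01 -1.000e-01] r units [ 4.681  0.198 -0.724]
```

>>> {"api": "apply_moves", "payload": {"rows": [{"x": 20,"y": -3.5,"z": -5,"rx": 0.23,"ry": 0,"rz": 0,"claw": 255},{"x": 60,"y": -10,"z": -10,"rx": 0.6,"ry": 0,"rz": 0,"claw": 255},{"x": 115,"y": -20,"z": -15,"rx": 1.2,"ry": 0.05,"rz": -0.2,"claw": 255},{"x": 170,"y": -29,"z": -15,"rx": 1.9,"ry": 0.1,"rz": -0.3,"claw": 255},{"x": 225,"y": -38,"z": -15,"rx": 2.6,"ry": 0.1,"rz": -0.4,"claw": 255},{"x": 280,"y": -47,"z": -10,"rx": 3.2,"ry": 0.14,"rz": -0.5,"claw": 255},{"x": 330,"y": -56,"z": -5,"rx": 3.8,"ry": 0.17,"rz": -0.6,"claw": 255},{"x": 375,"y": -63,"z": 0,"rx": 4.3,"ry": 0.19,"rz": -0.68,"claw": 255},{"x": 405,"y": -68,"z": 0,"rx": 4.6,"ry": 0.198,"rz": -0.724,"claw": 255},{"x": 417,"y": -70.5,"z": 0,"rx": 4.681,"ry": 0.198,"rz": -0.724,"claw": 255}]}}

```text
time_s: 5.78
position: [0.5624, 0.1814, 0.1624]
tcp_rot: [[0.12, 0.993, -0.003], [0.993, -0.12, 0.002], [0.001, -0.003, -1.0]]
force: [0.9, 0.6, -2.7]
opening: 0.155
grasp_force: 30.0
```

>>> {"api": "apply_moves", "payload": {"rows": [{"x": 0,"y": 0,"z": 0,"rx": 0,"ry": 0,"rz": 0,"claw": 255},{"x": 0,"y": 0,"z": 0,"rx": 0,"ry": 0,"rz": 0,"claw": 255}]}}

```text
time_s: 6.02
position: [0.5621, 0.1784, 0.1638]
tcp_rot: [[0.123, 0.992, -0.002], [0.992, -0.123, 0.001], [0.001, -0.002, -1.0]]
force: [-0.6, -0.3, -3.0]
opening: 0.158
grasp_force: 30.0
```

Run:
```python
from h import *
np.set_printoptions(precision=4,suppress=True)
err([.562,.1794,.165],Rtool([0,0,1],-7))
ims=[]
for nm in('top','side'):
    im,P=cloud(nm); np.savez(nm+'1.npz',im=im,P=P)
    if nm=='top': ims.append(im[160:250,160:280])
    else: ims.append(im[200:320,220:380])
    w=np.hypot(P[...,0]-.562,P[...,1]-.18)<.12
    print(nm,np.histogram(P[...,2][w],bins=np.arange(.03,.26,.01))[0])
cv2.imwrite('pics/hover.png',np.hstack([cv2.resize(i,(400,300),interpolation=cv2.INTER_CUBIC) for i in ims])[...,::-1])
```

```text
t 6.025 tcp [0.5621 0.1784 0.1638] F [-0.6 -0.3 -3. ] op 0.158 g 29.99872662127018
xyz mm [ 1.  -0.2 -1.2] r units [-0.02  -0.006 -0.01 ]
top [ 71 212 206   0   0   0   0   0   0  11 386  21   4  32   6   0   0   0
   8  30  12  65]
side [155 609 380 130  62   0   7   0   0  30 866  26  33 129  14  11   1   4
  57 253 262 291]
```

View pics/hover.png

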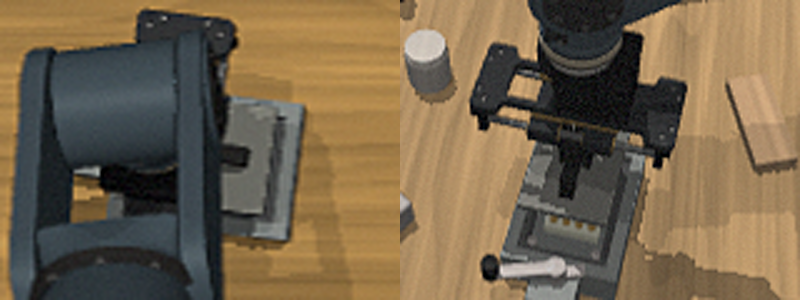

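The hover picture shows the cover level over the opening. Its -y end is visible in the top view (about 250,150) and its +y end in the side view (about 575,185), with the handle gripped. I now measure its edges relative to the box within each view.

```bash
cat > cov.py <<'E'
from h import *
np.set_printoptions(precision=2,suppress=True)
C={'top':np.array([.5607,.1791]),'side':np.array([.563,.180])}
def meas(nm,P,z0,z1,yaw=-7.0):
    th=np.radians(yaw); ex=np.array([np.cos(th),np.sin(th)]); ey=np.array([-ex[1],ex[0]])
    Q=P.reshape(-1,3); Q=Q[(Q[:,2]>z0)&(Q[:,2]<z1)]; b=np.c_[(Q[:,:2]-C[nm])@ex,(Q[:,:2]-C[nm])@ey,Q[:,2]]*1e3
    b=b[(abs(b[:,0])<62)&(abs(b[:,1])<80)]
    A=np.c_[b[:,:2],np.ones(len(b))]
    for _ in range(4):
        k=np.linalg.lstsq(A,b[:,2],rcond=None)[0]; r=b[:,2]-A@k; s=abs(r)<max(2.5*r.std(),1); b,A=b[s],A[s]
    print(nm,len(b),'plane tilt(mrad)',k[:2]*1e3,'z ctr',k[2])
    ys=np.arange(-66,67,6); 
    for y in ys:
        s=b[abs(b[:,1]-y)<3]; 
        if len(s)>8: print('  y',y,len(s),'x',s[:,0].min(),s[:,0].max(), 'mid',(s[:,0].min()+s[:,0].max())/2)
    for x in range(-40,41,10):
        s=b[abs(b[:,0]-x)<5]
        if len(s)>5: print('  x',x,len(s),'y',s[:,1].min(),s[:,1].max())
E
python3 - <<'E'
from cov import *
for nm in('top','side'): meas(nm,np.load(nm+'1.npz')['P'],.125,.145)
E
```

```text
top 407 plane tilt(mrad) [-3.46  8.87] z ctr 135.68866046176933
  y -66 52 x -44.72289940777713 44.64728149810592 mid -0.037808954835604425
  y -60 71 x -44.956669393234 44.86661806589647 mid -0.045025663668766924
  y -54 71 x -43.6815135314649 44.3075893342959 mid 0.31303790141549825
  y -48 60 x -44.38874063486004 42.8103218671233 mid -0.7892093838683714
  y -42 56 x -44.9695752305743 44.5353319115543 mid -0.21712165950999918
  y -36 55 x -42.957870329995316 44.14690187672213 mid 0.5945157733634083
  y -30 37 x -32.0890131540289 44.0191255327426 mid 5.965056189356851
  x -40 50 y -66.97233579014198 60.969125320453614
  x -30 48 y -66.62852645736125 -32.22740460621101
  x -20 48 y -67.51707944311798 -30.82183925530451
  x -10 45 y -66.82130311351737 -29.46051218495224
  x 0 23 y -67.25502858017974 -50.312745997515805
  x 10 41 y -67.04903617457691 -26.674482174744316
  x 20 51 y -67.35083469491057 -28.166343330775383
  x 30 50 y -67.4066207887745 -29.498152851763702
  x 40 51 y -65.64153362051145 -28.18508854177411
side 841 plane tilt(mrad) [6.79 1.61] z ctr 134.9790031269657
  y -4
[... 989 characters left out ...]
0542 mid 0.5698828552390047
  y 54 89 x -44.26807731521577 43.134216357872376 mid -0.5669304786716971
  y 60 82 x -43.767870158764374 43.60528675360677 mid -0.08129170257880247
  y 66 15 x -44.212944861765465 35.606217983305555 mid -4.303363439229955
  x -40 138 y -43.861387979406516 63.88695047309592
  x -30 114 y -41.6373856788376 63.00886668026989
  x -20 110 y -10.491428307088775 63.54399513428492
  x -10 80 y 2.0426906641957605 63.64326116682692
  x 0 34 y 2.6894746861989125 63.404525495734404
  x 10 58 y -40.21473572356394 63.15083881499581
  x 20 96 y -9.460330824439023 64.395457610444
  x 30 103 y -11.046871339550966 63.4773938701951
  x 40 106 y -11.822839071630156 63.43703661805996
```

>>> {"api": "apply_moves", "payload": {"rows": [{"x": 1.7,"y": -0.1,"z": 20,"rx": -0.02,"ry": 0,"rz": 0,"claw": 255},{"x": 1.7,"y": -0.1,"z": 40,"rx": -0.02,"ry": 0,"rz": 0,"claw": 255},{"x": 1.7,"y": -0.1,"z": 52,"rx": -0.02,"ry": 0,"rz": 0,"claw": 255},{"x": 1.7,"y": -0.1,"z": 60,"rx": -0.02,"ry": 0,"rz": 0,"claw": 255},{"x": 1.7,"y": -0.1,"z": 66,"rx": -0.02,"ry": 0,"rz": 0,"claw": 255},{"x": 1.7,"y": -0.1,"z": 66,"rx": -0.02,"ry": 0,"rz": 0,"claw": 255}]}}

```text
time_s: 6.88
position: [0.5624, 0.1813, 0.0979]
tcp_rot: [[0.122, 0.993, 0.0], [0.993, -0.122, 0.001], [0.001, 0.0, -1.0]]
force: [-0.5, -0.2, -3.3]
opening: 0.157
grasp_force: 30.0
```

Run:
```python
from cov import *
err([.562,.1794,.085],Rtool([0,0,1],-7))
for nm in('top','side'):
    P=cloud(nm)[1]; meas(nm,P,.060,.076)
```

```text
t 6.875 tcp [0.56 0.18 0.1 ] F [-0.5 -0.2 -3.3] op 0.157 g 29.998707538470626
xyz mm [-2.  -0.2 12.9] r units [ 0.   -0.01 -0.  ]
top 356 plane tilt(mrad) [ 2.14 13.36] z ctr 70.09968914795495
  y -66 21 x -44.08142168741832 38.08180477966188 mid -2.99980845387822
  y -60 60 x -45.0833573759347 44.5402307481476 mid -0.2715633138935516
  y -54 66 x -45.07519579359622 43.4511630673847 mid -0.8120163631057622
  y -48 57 x -43.3243237699103 41.89335739349068 mid -0.7154831882098094
  y -42 51 x -44.12405686691035 44.24677898960506 mid 0.06136106134735542
  y -36 54 x -45.054270760211395 44.15716029182278 mid -0.4485552341943091
  y -30 42 x -45.215786982213785 43.16935992737216 mid -1.0232135274208112
  x -40 40 y -64.7600988474138 -31.68938153500332
  x -30 38 y -63.21877460036966 -30.575674453783492
  x -20 44 y -64.50001986855347 -28.660452736578655
  x -10 41 y -64.01184617449493 -27.921692936724927
  x 0 21 y -64.52183916738063 -47.06298049547844
  x 10 34 y -64.40581758243971 -27.57237098885669
  x 20 42 y -64.49386679416432 -26.635578382063244
  x 30 49 y -64.39386356180447 -25.28
[... 887 characters left out ...]
 44.12701294649021 mid 0.3408115823936093
  y 54 77 x -44.18414976300976 45.82730691916908 mid 0.8215785780796594
  y 60 70 x -43.60072790546328 45.47681367262406 mid 0.9380428835803905
  y 66 65 x -44.18054502378117 44.71432805997728 mid 0.26689151809805267
  x -40 115 y -35.08828724484623 66.9287765418015
  x -30 102 y -29.708899107663218 66.34757669708283
  x -20 97 y -3.600514952301954 66.86071058821364
  x -10 76 y 4.775239757111748 66.78112527154106
  x 0 34 y 8.694026756020502 79.36386687111954
  x 10 51 y -26.743485384751608 67.54131227927003
  x 20 84 y -2.89241660569431 67.407800145926
  x 30 95 y -4.209788156311695 65.61256120949366
  x 40 88 y -4.558301641360015 66.31996063586337
```

>>> {"api": "apply_moves", "payload": {"rows": [{"x": -1.2,"y": 0,"z": 0,"rx": 0,"ry": 0,"rz": 0,"claw": 255},{"x": -1.2,"y": 0,"z": 4,"rx": 0,"ry": 0,"rz": 0,"claw": 255},{"x": -1.2,"y": 0,"z": 8,"rx": 0,"ry": 0,"rz": 0,"claw": 255},{"x": -1.2,"y": 0,"z": 11,"rx": 0,"ry": 0,"rz": 0,"claw": 255},{"x": -1.2,"y": 0,"z": 12,"rx": 0,"ry": 0,"rz": 0,"claw": 255},{"x": -1.2,"y": 0,"z": 12,"rx": 0,"ry": 0,"rz": 0,"claw": 255}]}}

```text
time_s: 7.72
position: [0.5623, 0.1802, 0.0859]
tcp_rot: [[0.122, 0.993, 0.001], [0.993, -0.122, 0.001], [0.001, 0.0, -1.0]]
force: [0.3, -1.1, -1.6]
opening: 0.157
grasp_force: 30.0
```

Run:
```python
from cov import *
err([.562,.1794,.085],Rtool([0,0,1],-7)); print(read_state()['moment'])
```

```text
t 7.725 tcp [0.56 0.18 0.09] F [ 0.3 -1.1 -1.6] op 0.157 g 29.998802645131946
xyz mm [-0.9 -0.2  0.9] r units [ 0.   -0.01 -0.  ]
[-0.03 -0.07 -0.04]
```

>>> {"api": "apply_moves", "payload": {"rows": [{"x": 0,"y": 0,"z": 2,"rx": 0,"ry": 0,"rz": 0,"claw": 255},{"x": 0,"y": 0,"z": 4,"rx": 0,"ry": 0,"rz": 0,"claw": 255},{"x": 0,"y": 0,"z": 5,"rx": 0,"ry": 0,"rz": 0,"claw": 255},{"x": 0,"y": 0,"z": 6,"rx": 0,"ry": 0,"rz": 0,"claw": 255},{"x": 0,"y": 0,"z": 6,"rx": 0,"ry": 0,"rz": 0,"claw": 255}]}}

```text
time_s: 8.35
position: [0.5626, 0.1803, 0.0817]
tcp_rot: [[0.122, 0.993, 0.002], [0.993, -0.122, 0.001], [0.002, 0.002, -1.0]]
force: [-4.0, -0.4, 7.5]
opening: 0.158
grasp_force: 30.0
```

>>> {"api": "apply_moves", "payload": {"rows": [{"x": 0,"y": 0,"z": 1,"rx": 0,"ry": 0,"rz": 0,"claw": 255},{"x": 0,"y": 0,"z": 2,"rx": 0,"ry": 0,"rz": 0,"claw": 255},{"x": 0,"y": 0,"z": 3,"rx": 0,"ry": 0,"rz": 0,"claw": 255},{"x": 0,"y": 0,"z": 3,"rx": 0,"ry": 0,"rz": 0,"claw": 255}]}}

```text
time_s: 8.85
position: [0.5626, 0.1803, 0.0791]
tcp_rot: [[0.122, 0.993, 0.002], [0.993, -0.122, 0.001], [0.002, 0.002, -1.0]]
force: [-2.7, 0.1, 9.8]
opening: 0.159
grasp_force: 30.0
```

Run:
```python
from cov import *
s=read_state(); print(s['moment'],(s['position']*1e3),s['force'])
for nm in('top','side'):
    im,P=cloud(nm); 
    th=np.radians(-7); ex=np.array([np.cos(th),np.sin(th)]); ey=np.array([-ex[1],ex[0]])
    Q=P.reshape(-1,3); b=np.c_[(Q[:,:2]-C[nm])@ex,(Q[:,:2]-C[nm])@ey,Q[:,2]]*1e3
    b=b[(b[:,2]>42)&(b[:,2]<58)]; ins=(abs(b[:,0])<42)&(abs(b[:,1])<62)
    rim=((abs(b[:,0])>51)&(abs(b[:,0])<58)&(abs(b[:,1])<76))
    for l,s_ in(('cover',ins),('rim',rim)):
        q=b[s_]; k=np.linalg.lstsq(np.c_[q[:,:2],np.ones(len(q))],q[:,2],rcond=None)[0]; print(nm,l,len(q),k[:2]*1e3,k[2],np.median(q[:,2]))
    for x in(-1,1):
        for y in(-1,1):
            q=b[ins&(b[:,0]*x>20)&(b[:,1]*y>25)]; r=b[rim&(b[:,0]*x>0)&(b[:,1]*y>25)]; print('  corner',x,y,len(q),np.median(q[:,2]),len(r),np.median(r[:,2]))
```

```text
[-0.11  0.43  0.02] [562.61 180.33  79.1 ] [-2.72  0.06  9.78]
top cover 293 [-1.81 -9.23] 50.16150154329957 50.740303752676574
top rim 76 [-7.12 14.75] 51.7985127249874 51.04955206572947
  corner -1 -1 80 51.34481853973571 34 51.519041282202416
  corner -1 1 0 nan 0 nan
  corner 1 -1 88 50.7875244983469 39 50.93023283709685
  corner 1 1 0 nan 0 nan
side cover 616 [-0.87 10.38] 50.24088421571293 50.52295178546356
side rim 170 [-0.91 -8.05] 50.41571469769802 50.2410670665418
  corner -1 -1 8 50.586258334935636 8 50.67151885830368
  corner -1 1 108 50.65037682091911 50 50.17679155251753
  corner 1 -1 0 nan 4 53.00872013862884
  corner 1 1 109 50.885420884172696 45 50.37809160635576
  return _methods._mean(a, axis=axis, dtype=dtype,
  ret = ret.dtype.type(ret / rcount)
```

>>> {"api": "apply_moves", "payload": {"rows": [{"x": 0,"y": 0,"z": 1,"rx": 0,"ry": 0,"rz": 0,"claw": 255},{"x": 0,"y": 0,"z": 2,"rx": 0,"ry": 0,"rz": 0,"claw": 255},{"x": 0,"y": 0,"z": 3,"rx": 0,"ry": 0,"rz": 0,"claw": 255},{"x": 0,"y": 0,"z": 3,"rx": 0,"ry": 0,"rz": 0,"claw": 255},{"x": 0,"y": 0,"z": 3,"rx": 0,"ry": 0,"rz": 0,"claw": 255}]}}

```text
time_s: 9.57
position: [0.5626, 0.1803, 0.079]
tcp_rot: [[0.121, 0.993, 0.003], [0.993, -0.121, 0.001], [0.002, 0.003, -1.0]]
force: [-6.9, -2.1, 28.0]
opening: 0.153
grasp_force: 30.0
```

>>> {"api": "apply_moves", "payload": {"rows": [{"x": 0,"y": 0,"z": -2,"rx": 0,"ry": 0,"rz": 0,"claw": 255},{"x": 0,"y": 0,"z": -4,"rx": 0,"ry": 0,"rz": 0,"claw": 255},{"x": 0,"y": 0,"z": -4.5,"rx": 0,"ry": 0,"rz": 0,"claw": 200},{"x": 0,"y": 0,"z": -4.5,"rx": 0,"ry": 0,"rz": 0,"claw": 150},{"x": 0,"y": 0,"z": -4.5,"rx": 0,"ry": 0,"rz": 0,"claw": 100},{"x": 0,"y": 0,"z": -4.5,"rx": 0,"ry": 0,"rz": 0,"claw": 100},{"x": 0,"y": 0,"z": -4.5,"rx": 0,"ry": 0,"rz": 0,"claw": 100}]}}

```text
time_s: 10.45
position: [0.5624, 0.1802, 0.0784]
tcp_rot: [[0.122, 0.993, 0.001], [0.993, -0.122, 0.001], [0.001, 0.0, -1.0]]
force: [-0.1, 0.2, 0.5]
opening: 0.564
grasp_force: 0.0
```

Released, with no force on the tool. I lift clear and check the cover and lever.

>>> {"api": "apply_moves", "payload": {"rows": [{"x": 0,"y": 0,"z": -10,"rx": 0,"ry": 0,"rz": 0,"claw": 100},{"x": 0,"y": 0,"z": -40,"rx": 0,"ry": 0,"rz": 0,"claw": 100},{"x": 0,"y": 0,"z": -90,"rx": 0,"ry": 0,"rz": 0,"claw": 180},{"x": -60,"y": -60,"z": -110,"rx": 0,"ry": 0,"rz": 0,"claw": 255},{"x": -120,"y": -120,"z": -110,"rx": 0,"ry": 0,"rz": 0,"claw": 255},{"x": -160,"y": -160,"z": -110,"rx": 0,"ry": 0,"rz": 0,"claw": 255},{"x": -160,"y": -160,"z": -110,"rx": 0,"ry": 0,"rz": 0,"claw": 255}]}}

```text
time_s: 11.32
position: [0.3814, 0.04, 0.189]
tcp_rot: [[0.122, 0.993, 0.001], [0.993, -0.122, 0.001], [0.001, 0.0, -1.0]]
force: [-0.2, -1.3, 0.9]
opening: 0.123
grasp_force: 0.0
```

```bash
python3 - <<'E' 2>/dev/null
from cov import *
ims=[]
for nm in('top','side'):
    im,P=cloud(nm); ims.append(im[160:250,160:280] if nm=='top' else im[230:350,210:370])
    th=np.radians(-7); ex=np.array([np.cos(th),np.sin(th)]); ey=np.array([-ex[1],ex[0]])
    Q=P.reshape(-1,3); b=np.c_[(Q[:,:2]-C[nm])@ex,(Q[:,:2]-C[nm])@ey,Q[:,2]]*1e3
    k=(b[:,2]>78)&(b[:,2]<97)&(abs(b[:,1])>70)&(abs(b[:,1])<170)&(abs(b[:,0])<100); q=b[k]; print(nm,'knob box',q.mean(0),np.ptp(q,0),len(q),'lever angle',np.degrees(np.arctan2(q[:,1].mean()-88,q[:,0].mean())))
    b=b[(b[:,2]>42)&(b[:,2]<58)]; ins=(abs(b[:,0])<42)&(abs(b[:,1])<62)
    rim=((abs(b[:,0])>51)&(abs(b[:,0])<58)&(abs(b[:,1])<76))
    for l,s_ in(('cover',ins),('rim',rim)):
        q=b[s_]; k=np.linalg.lstsq(np.c_[q[:,:2],np.ones(len(q))],q[:,2],rcond=None)[0]; print(nm,l,len(q),k[:2]*1e3,k[2])
    for x in(-1,1):
        for y in(-1,1):
            q=b[ins&(b[:,0]*x>20)&(b[:,1]*y>25)]; r=b[rim&(b[:,0]*x>0)&(b[:,1]*y>25)]; print('  corner',x,y,len(q),np.median(q[:,2]),len(r),np.median(r[:,2]))
cv2.imwrite('pics/home.png',np.hstack([cv2.resize(i,(400,300),interpolation=cv2.INTER_CUBIC) for i in ims])[...,::-1])
print(read_state()['joint_positions'],read_state()['position']*1e3)
E
```

```text
top knob box [ 57.86 107.61  90.07] [61.08 28.54 17.71] 33 lever angle 18.72118041650912
top cover 994 [4.51 1.19] 50.730038736288904
top rim 245 [ 0.74 -1.72] 50.756072977563306
  corner -1 -1 95 50.579294707167264 41 51.0514608370769
  corner -1 1 91 50.41209153299131 43 49.8079504670057
  corner 1 -1 93 50.707572283355205 42 50.938272381538475
  corner 1 1 91 50.67698791987407 41 51.06756839104798
side knob box [ 60.3  111.11  89.8 ] [17.24 19.37 17.39] 61 lever angle 20.96699430532261
side cover 1085 [0.4  3.23] 50.383260282413204
side rim 262 [2.29 2.98] 50.260343289671184
  corner -1 -1 96 50.54210468364856 40 49.91612060847439
  corner -1 1 110 50.33093210966499 48 50.552313805055036
  corner 1 -1 93 49.79917493320729 40 51.06766246557554
  corner 1 1 109 50.62394886015409 47 50.24151099144103
[-10.93  18.05 118.9    0.07  43.25  -3.82] [379.68  39.95 188.69]
```

View pics/home.png

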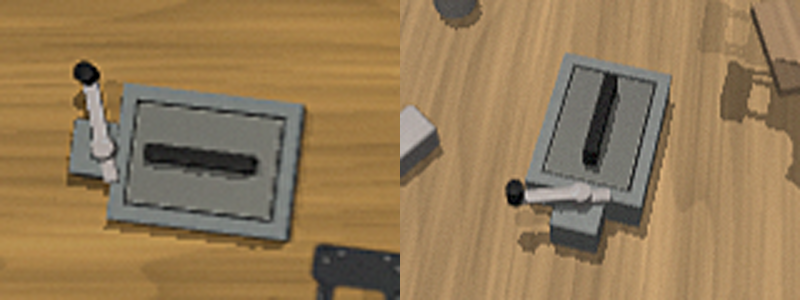

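The cover is flush all round (corner heights within noise of the rim), and the lever is still open at about 20°. Next I plan the push: closed fingers behind the knob, following its arc and turning with it.

```bash
cat > push.py <<'E'
from h import *
np.set_printoptions(precision=1,suppress=True)
th=np.radians(-7); c=np.array([.562,.1794]); B=np.array([[np.cos(th),-np.sin(th)],[np.sin(th),np.cos(th)]])
def T(phi,d,z,r=65):
    f=np.radians(phi); b=np.array([r*np.cos(f)+d*np.sin(f),88+r*np.sin(f)-d*np.cos(f)])/1e3
    return np.r_[c+B@b,z],Rtool([0,0,1],phi-7)
E
python3 - <<'E'
from push import *
p,R=T(20,36,.15); print(p*1e3); row(p,R)
E
```

```text
[644.2 246.3 150. ]
xyz mm [237.7 236.8  38.2] r units [-0.  -0.  -3.4]
```

>>> {"api": "apply_moves", "payload": {"rows": [{"x": 30,"y": 30,"z": 0,"rx": 0,"ry": 0,"rz": -0.4,"claw": 255},{"x": 70,"y": 70,"z": 0,"rx": 0,"ry": 0,"rz": -1,"claw": 255},{"x": 110,"y": 110,"z": 0,"rx": 0,"ry": 0,"rz": -1.6,"claw": 255},{"x": 150,"y": 150,"z": 0,"rx": 0,"ry": 0,"rz": -2.2,"claw": 255},{"x": 190,"y": 190,"z": 10,"rx": 0,"ry": 0,"rz": -2.8,"claw": 255},{"x": 220,"y": 220,"z": 25,"rx": 0,"ry": 0,"rz": -3.2,"claw": 255},{"x": 237.5,"y": 237,"z": 38,"rx": 0,"ry": 0,"rz": -3.4,"claw": 255},{"x": 237.5,"y": 237,"z": 38,"rx": 0,"ry": 0,"rz": -3.4,"claw": 255},{"x": 237.5,"y": 237,"z": 38,"rx": 0,"ry": 0,"rz": -3.4,"claw": 255}]}}

```text
time_s: 12.55
position: [0.6477, 0.2478, 0.151]
tcp_rot: [[-0.232, 0.973, 0.0], [0.973, 0.232, 0.001], [0.001, 0.001, -1.0]]
force: [-1.0, 1.0, 0.1]
opening: 0.01
grasp_force: 0.0
```

Run:
```python
from push import *
p,R=T(20,36,.100); err(p,R)
```

```text
t 12.55 tcp [0.6 0.2 0.2] F [-1.   1.   0.1] op 0.01 g 0.0
xyz mm [-0.7 -3.9 51. ] r units [ 0.  -0.   0.1]
```

>>> {"api": "apply_moves", "payload": {"rows": [{"x": -0.7,"y": -3.5,"z": 20,"rx": 0,"ry": 0,"rz": 0,"claw": 255},{"x": -0.7,"y": -3.5,"z": 40,"rx": 0,"ry": 0,"rz": 0,"claw": 255},{"x": -0.7,"y": -3.5,"z": 51,"rx": 0,"ry": 0,"rz": 0,"claw": 255},{"x": -0.7,"y": -3.5,"z": 51,"rx": 0,"ry": 0,"rz": 0,"claw": 255},{"x": -0.7,"y": -3.5,"z": 51,"rx": 0,"ry": 0,"rz": 0,"claw": 255}]}}

```text
time_s: 13.18
position: [0.6455, 0.2463, 0.1002]
tcp_rot: [[-0.232, 0.973, 0.002], [0.973, 0.232, 0.001], [0.001, 0.002, -1.0]]
force: [-0.0, -0.6, 0.4]
opening: 0.005
grasp_force: 0.0
```

Run:
```python
from push import *
p,R=T(20,36,.100); err(p,R)
for phi in(15,20,25,30,35,40,45,50): row(*T(phi,18.5,.100))
```

```text
t 13.175 tcp [0.6 0.2 0.1] F [-0.  -0.6  0.4] op 0.005 g 0.0
xyz mm [ 0.3 -1.3  0.2] r units [ 0.  -0.   0.1]
xyz mm [12.2 -3.1  0.2] r units [ 0.  -0.   0.9]
xyz mm [17.8 -1.2  0.2] r units [ 0.  -0.   0.1]
xyz mm [23.5  0.2  0.2] r units [ 0.  -0.  -0.8]
xyz mm [29.4  1.1  0.2] r units [ 0.  -0.  -1.6]
xyz mm [35.3  1.5  0.2] r units [ 0.  -0.  -2.4]
xyz mm [41.1  1.4  0.3] r units [ 0.  -0.  -3.3]
xyz mm [47.   0.7  0.3] r units [ 0.  -0.  -4.1]
xyz mm [52.8 -0.4  0.3] r units [ 0.  -0.  -4.9]
```

>>> {"api": "apply_moves", "payload": {"rows": [{"x": 9,"y": -2,"z": 0,"rx": 0,"ry": 0,"rz": 0.1,"claw": 255},{"x": 18,"y": -1.2,"z": 0,"rx": 0,"ry": 0,"rz": 0.1,"claw": 255},{"x": 23.5,"y": 0.2,"z": 0,"rx": 0,"ry": 0,"rz": -0.8,"claw": 255},{"x": 29.4,"y": 1.1,"z": 0,"rx": 0,"ry": 0,"rz": -1.6,"claw": 255},{"x": 35.3,"y": 1.5,"z": 0,"rx": 0,"ry": 0,"rz": -2.4,"claw": 255},{"x": 41.1,"y": 1.4,"z": 0,"rx": 0,"ry": 0,"rz": -3.3,"claw": 255},{"x": 47,"y": 0.7,"z": 0,"rx": 0,"ry": 0,"rz": -4.1,"claw": 255},{"x": 52.8,"y": -0.4,"z": 0,"rx": 0,"ry": 0,"rz": -4.9,"claw": 255}]}}

```text
time_s: 14.18
position: [0.632, 0.2973, 0.1002]
tcp_rot: [[-0.682, 0.731, 0.0], [0.731, 0.682, -0.001], [-0.001, -0.0, -1.0]]
force: [-0.5, -3.6, 0.6]
opening: 0.005
grasp_force: 1.5
```

Run:
```python
from push import *
p,R=T(50,18.5,.100); err(p,R); print(read_state()['joint_positions'])
for phi in(55,60,65,70,75,80,85,88,90,92): row(*T(phi,18.5,.100))
```

```text
t 14.175 tcp [0.6 0.3 0.1] F [-0.5 -3.6  0.6] op 0.005 g 1.489721406251192
xyz mm [-0.4  0.8  0.2] r units [-0.  0.  0.]
[ 16.1  45.5  76.8  -0.1  57.7 -26.9]
xyz mm [5.3 2.2 0.1] r units [-0.   0.  -0.8]
xyz mm [11.2  3.1  0.1] r units [-0.   0.  -1.7]
xyz mm [17.1  3.4  0.1] r units [-0.   0.  -2.5]
xyz mm [22.9  3.2  0.1] r units [-0.   0.  -3.3]
xyz mm [28.8  2.6  0.1] r units [-0.   0.  -4.2]
xyz mm [34.6  1.4  0.1] r units [-0.  0. -5.]
xyz mm [40.2 -0.3  0.1] r units [-0.   0.  -5.8]
xyz mm [43.5 -1.6  0.1] r units [-0.   0.  -6.3]
xyz mm [45.7 -2.5  0.1] r units [-0.   0.  -6.7]
xyz mm [47.8 -3.5  0.1] r units [-0.  0. -7.]
```

Contact reads about 3.6 N, and the lever is turning.

>>> {"api": "apply_moves", "payload": {"rows": [{"x": 5.5,"y": 2.2,"z": 0,"rx": 0,"ry": 0,"rz": -0.8,"claw": 255},{"x": 11.2,"y": 3.1,"z": 0,"rx": 0,"ry": 0,"rz": -1.7,"claw": 255},{"x": 17.1,"y": 3.4,"z": 0,"rx": 0,"ry": 0,"rz": -2.5,"claw": 255},{"x": 22.9,"y": 3.2,"z": 0,"rx": 0,"ry": 0,"rz": -3.3,"claw": 255},{"x": 28.8,"y": 2.6,"z": 0,"rx": 0,"ry": 0,"rz": -4.2,"claw": 255},{"x": 34.6,"y": 1.4,"z": 0,"rx": 0,"ry": 0,"rz": -5,"claw": 255},{"x": 40.2,"y": -0.3,"z": 0,"rx": 0,"ry": 0,"rz": -5.8,"claw": 255},{"x": 43.5,"y": -1.6,"z": 0,"rx": 0,"ry": 0,"rz": -6.3,"claw": 255},{"x": 45.7,"y": -2.5,"z": 0,"rx": 0,"ry": 0,"rz": -6.7,"claw": 255},{"x": 45.7,"y": -2.5,"z": 0,"rx": 0,"ry": 0,"rz": -6.7,"claw": 255}]}}

```text
time_s: 15.42
position: [0.5997, 0.3294, 0.1001]
tcp_rot: [[-0.993, 0.122, 0.002], [0.122, 0.993, 0.001], [-0.002, 0.001, -1.0]]
force: [1.0, -1.5, -0.6]
opening: 0.004
grasp_force: 0.9
```

Run:
```python
from push import *
p,R=T(90,18.5,.100); err(p,R)
```

```text
t 15.425 tcp [0.6 0.3 0.1] F [ 1.  -1.5 -0.6] op 0.004 g 0.8769889175891876
xyz mm [ 0.6 -0.5  0.1] r units [0. 0. 0.]
```

Not on the stop yet (low force), so I push on in small steps until the force rises.

>>> {"api": "apply_moves", "payload": {"rows": [{"x": 1,"y": 0,"z": 0,"rx": 0,"ry": 0,"rz": 0,"claw": 255},{"x": 2,"y": 0,"z": 0,"rx": 0,"ry": 0,"rz": 0,"claw": 255},{"x": 3,"y": 0,"z": 0,"rx": 0,"ry": 0,"rz": 0,"claw": 255},{"x": 4,"y": 0,"z": 0,"rx": 0,"ry": 0,"rz": 0,"claw": 255},{"x": 4,"y": 0,"z": 0,"rx": 0,"ry": 0,"rz": 0,"claw": 255}]}}

```text
time_s: 16.05
position: [0.5989, 0.3296, 0.1003]
tcp_rot: [[-0.993, 0.122, 0.008], [0.122, 0.993, 0.002], [-0.008, 0.003, -1.0]]
force: [6.6, -3.8, -1.4]
opening: 0.003
grasp_force: 3.9
```

>>> {"api": "apply_moves", "payload": {"rows": [{"x": 2,"y": 0,"z": 0,"rx": 0,"ry": 0,"rz": 0,"claw": 255},{"x": 4,"y": 0,"z": 0,"rx": 0,"ry": 0,"rz": 0,"claw": 255},{"x": 4,"y": 0,"z": 0,"rx": 0,"ry": 0,"rz": 0,"claw": 255}]}}

```text
time_s: 16.42
position: [0.5984, 0.3296, 0.1006]
tcp_rot: [[-0.992, 0.122, 0.016], [0.122, 0.993, 0.002], [-0.016, 0.004, -1.0]]
force: [13.1, -5.4, -6.5]
opening: 0.007
grasp_force: 6.9
```

The force now reads 14 N with no travel, so the lever is at the end stop. I back off, lift and check.

>>> {"api": "apply_moves", "payload": {"rows": [{"x": -8,"y": 0,"z": 0,"rx": 0,"ry": 0,"rz": 0,"claw": 255},{"x": -22,"y": 0,"z": 0,"rx": 0,"ry": 0,"rz": 0,"claw": 255},{"x": -25,"y": 0,"z": -40,"rx": 0,"ry": 0,"rz": 0,"claw": 255},{"x": -30,"y": 0,"z": -100,"rx": 0,"ry": 0,"rz": 0,"claw": 255},{"x": 30,"y": -60,"z": -130,"rx": 0,"ry": 0,"rz": 0,"claw": 255},{"x": 80,"y": -110,"z": -130,"rx": 0,"ry": 0,"rz": 0,"claw": 255},{"x": 130,"y": -160,"z": -130,"rx": 0,"ry": 0,"rz": 0,"claw": 255},{"x": 180,"y": -210,"z": -130,"rx": 0,"ry": 0,"rz": 0,"claw": 255},{"x": 190,"y": -270,"z": -130,"rx": 0,"ry": 0,"rz": 0,"claw": 255},{"x": 190,"y": -300,"z": -130,"rx": 0,"ry": 0,"rz": 0,"claw": 255}]}}

```text
time_s: 17.68
position: [0.3683, 0.0642, 0.2296]
tcp_rot: [[-0.993, 0.12, 0.001], [0.12, 0.993, 0.002], [-0.001, 0.002, -1.0]]
force: [0.9, -0.9, 1.0]
opening: 0.008
grasp_force: 0.0
```

Run:
```python
from cov import *
ims=[]
th=np.radians(-7); ex=np.array([np.cos(th),np.sin(th)]); ey=np.array([-ex[1],ex[0]])
for nm in('top','side'):
    im,P=cloud(nm); ims.append(im[160:250,150:270] if nm=='top' else im[230:350,210:370])
    Q=P.reshape(-1,3); b=np.c_[(Q[:,:2]-C[nm])@ex,(Q[:,:2]-C[nm])@ey,Q[:,2]]*1e3
    q=b[(b[:,2]>84)&(b[:,2]<97)&(b[:,1]>75)&(b[:,1]<180)&(abs(b[:,0])<80)]; print(nm,'knob',np.median(q,0),len(q))
    b=b[(b[:,2]>42)&(b[:,2]<58)]; 
    for l,s in(('cover',(abs(b[:,0])<42)&(abs(b[:,1])<62)),('rim',(abs(b[:,0])>51)&(abs(b[:,0])<58)&(abs(b[:,1])<76))):
        q=b[s]; print(l,np.linalg.lstsq(np.c_[q[:,:2],np.ones(len(q))],q[:,2],rcond=None)[0]*[1e3,1e3,1],len(q))
cv2.imwrite('pics/end.png',np.hstack([cv2.resize(i,(400,300),interpolation=cv2.INTER_CUBIC) for i in ims])[...,::-1])
```

```text
top knob [ -1.47 152.37  91.75] 34
cover [ 4.41 -2.03 50.81] 989
rim [ 4.66 -2.27 50.76] 236
side knob [ -0.66 155.18  90.74] 46
cover [ 4.35  4.45 50.49] 1070
rim [ 1.63  0.38 50.24] 265
```

View pics/end.png

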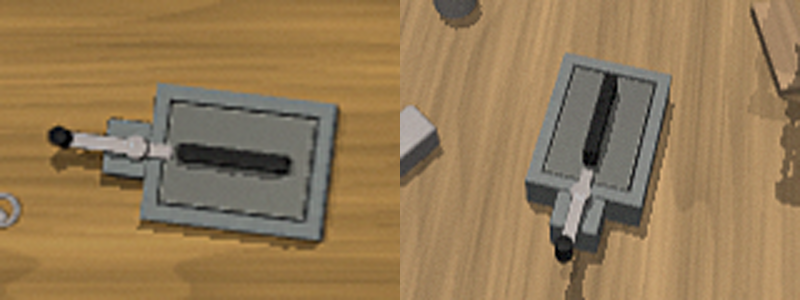

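The picture shows the lever arm along the box's +y, with the knob at (60,137) and the tongue over the cover's edge at (165,150). The cover is flush and the robot is clear.

```bash
python3 -c "
from rig import hand_in
print(hand_in())"
```

```text
the job is handed in; nothing more can be done
None
```

The cover is seated flush in the box, the lever is at its end stop with its tongue over the cover's edge, the arm is clear, and the job was handed in at about 18 s; no verdict was returned.

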